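Load a module into the test station and latch the contact arm

TASK

Get the plated module that lies by the tape and the black pot ready for test: slide it into the station's nest, under the side lips, until it is fully home and the side bolt has snapped out behind it. Then press the raised contact arm down by its red bar until the latch clicks and holds it down by itself. Go by feel: once the latch has clicked do not force the arm down on its stop, and leave everything else on the bench where it is.

Things in the scene. Friction and masses are not known exactly. Their poses are not given: they have to be found in the camera images.
- module: The single closed module at the right of the bench, by the tape and pot (not those laid out at the back): black body, bright notched cover, 89 mm long (x), 61 wide (y), 20 high, 0.16 kg. Origin: middle of its underside; x along its length, z up. The cover's rim is the widest part (17 to 20 mm up); the body below tapers to 71 x 54 mm. Pinch it across the 61 mm width. Either end may go into the nest first.
- station: Grey test station, 299 x 146 mm base, bolted down. Origin: on the worktop under the middle of a module that is home; x points into the nest, away from the robot, y left, z up. Bed 22 mm high, open at the near end (apron, x -178 to -94 mm). White cheeks (x -94 to -76) funnel into side rails 63.6 mm apart, 22 mm high, with lips over the module's edges from x = -38 mm: it cannot go in from above.
- apron (a point): Point on top of the bed (22 mm above the worktop), 122 mm before the home point: a module laid here, lengthwise along the station's x, is in line with the nest and just short of the side bolt, with room for fingers beside it. Behind it the bed ends at x = -178 mm; a tray 39 mm high stands before the station.
- nest (a point): The home point, on top of the bed: the middle of the module's underside lies here when it is home, its front against the black back stop (module half length 44.5 mm, about 2 mm of play between stop and bolt). Pushing it in from behind with closed fingertips, 5 to 15 mm above the bed, takes 3 to 8 N until it meets the stop. The raised arm leans over the nest: the bar hangs 34 mm beyond this point.
- side_bolt (a joint): Spring catch on the left (+y) rail, a steel bolt with a bevelled nose, x -73 to -46 mm, 10 to 20 mm above the bed. 0 = out, its nose reaching in to y = +21.5 mm; it is pushed aside (up to 0.013 m) by the module's edge and rides along its side at about 0.009, then snaps back to 0 behind the module when that is home.
- press_arm (a joint): Angle of the sprung contact arm, rad. 0 = up (66 deg above level); 1.152 = level. Sprung up; the bar needs 3 to 10 N to go down. A hook at the right, on a red collar set to another height each job, snaps over the arm's pin between 1.04 and 1.21; the felt force then rises to about 14 N and the arm meets a hard stop 0.02 to 0.05 rad further. Let go, it stays only if hooked. Over 40 N on it is too much.
- grip_bar (a point): Middle of the red round bar at the arm's end: 18 mm thick, 90 mm long across the arm. It swings on a radius of 150 mm about hinge_pin; up, it is 207 mm above the worktop and 34 mm beyond the home point, level it is 70 mm above the worktop and 55 mm before the home point, so it comes towards the robot as it goes down.
- hinge_pin (a point): Axis of the contact arm (parallel to the station's y), 95 mm beyond the home point and 70 mm above the worktop. Under the arm a yellow sprung plate comes down on the module.
- tape: Roll of black tape lying flat, 62 mm across, 19 mm high. Origin: middle of its underside. Leave it.
- flux_pot: Black rubber pot, 62 mm across, 42 mm high. Origin: middle of its underside. Leave it.
- mug: Yellow mug, 68 mm high, 96 mm over its handle. Origin: middle of its underside. Leave it.
- driver: Air screwdriver, white with yellow cap, 282 mm long, 42 mm thick, lying along its y. Origin: middle of its underside. Leave it.
Mind the look-alikes: they are no part of the job. There is more than one size of the module; the one meant has the size given above.

How it is judged:
By the outcome, as a careful person would: the job done as asked, in the order asked, and still so for the second after the job is handed in, with the robot touching nothing.
It also fails if it takes over 64 s, if anything falls off the work surface, if the arm or the gripper's body presses on something with over 40 N, if the wrist force passes 120 N, or if a joint passes its speed limit or range.

ROBOT

A 7-joint arm with a two-finger parallel gripper is mounted at the origin on a cart in front of the work surface, level with it; the furniture and walls round the work are solid. World frame = base frame: x ahead of the robot, y to its left, z up, the work surface at z = 0. Lengths are in mm, angles in rad, forces in N, time in s.
With the tool pointing down it reaches from about 400 to 750 mm from the base axis. Payload 19.5 kg.
Tool frame: the origin (TCP) lies at the very end of the fingers, on their centre line; the grasp point (between the pads) lies 19 mm behind it; z points along the fingers, y is the line along which they close (so a half turn about z gives the same grasp; the last joint's range is limited). The gripper opens to 85 mm and grips with 20 to 120 N. Pads are 22 mm wide; open, the fingers measure 114 mm over their backs; the gripper's body (76 mm by 85 mm) begins 54 mm behind the grasp point. The pads swing forward as they close: fully open they stand 13 mm farther back than shut.
Start: joints at [1.218, 0.707, -0.028, 1.485, 0.022, 0.951, -0.075], TCP at [175.839, -547.426, 231.268] pointing down, gripper open.
Joint ranges: [-2.71, 2.71], [-0.32, 2.16], [-1.57, 1.52], [0, 2.45], [-1.46, 4.6], [0, 2.02], [-2.83, 2.83]. Speed limits (rad/s): [1.89, 1.89, 2.57, 2.57, 3.01, 3.01, 3.01].

INTERFACE

Orientations are given as a rotation vector (axis times angle).
In Python, from plant import * gives the robot as it stands.
- The arm moves only by the shell command python3 -m handwheel 'ROWS'. ROWS is text: rows parted by semicolons, each of 7 numbers parted by spaces: the turn, a rotation vector about the tool's x, y, z in degrees, then the shift along the tool's x, y, z in m, then the closure, from -1 (fully open) to 1 (shut). A call has 1 to 8 rows; each row shifts and turns the commanded pose from where the row before left it, along the tool's axes as they then stand; what a row does not reach is not made up. A row lasts 1/8 s, in which the tool goes at most 62.5 mm and 10.7 degrees, less where a joint would pass 70% of its speed; a pose out of reach is approached as far as the arm can. A call with a gripper value outside its range is refused whole. The fingers move at their own pace and stop on an object; the grip force is fixed at half the most. Time passes only in rows, so rows that do not move let the fingers close. It gives the time, the measured TCP pose, the force, the opening and the grip force at its end, in the units of the state.
- sense(): the state, without advancing time (a new reading comes with each control period).
- camera(name): name is "side" or "top"; returns (picture, depth): 420x560x3 uint8, red, green, blue; 420x560 float32, mm along the optical axis (not along the pixel's ray), 0 where there is no reading.
- camera_model(name): a dict with "fovy" (degrees; the focal length in pixels is half the picture's height over the tangent of half this angle, whatever the lens; pixels are square), "cx", "cy" (the principal point, pixels), "dist" ([k1, k2, p1, p2, k3] as OpenCV has them; the pictures are not rectified), "rvec" (rotation vector, rad) and "tvec" (3), from world to camera coordinates, as OpenCV has them. Camera axes: x right, y down, z forward; pixel columns grow to the right and rows downward; lengths in mm; the calibration is good to about 2 mm. A picture is of the moment at which its call begins. camera_model takes no time and is no camera call.
- close_job(): hands the job in; it is judged then, once.
The state is a dict: "time_s": time; "joint_positions": joint angles; "qvel": joint speeds; "joint_torque": joint torques, N m; "tool_pos": TCP position; "ee_rot": TCP orientation; "contact_force": force on the tool from outside, world axes, zero at the start; "moment": the same for the moment, N m; "width": opening from 0.0 (shut) to 1.0 (fully open); "grip_force": force on a finger pad.
Only numpy, scipy, OpenCV 4.12 (cv2) and the standard library are available. Lean on these libraries where they do the work, as an engineer would, in place of code of your own. Each camera call takes 0.05 s, during which the arm holds its last target. There are 200 camera calls.

## Working session

There is one attempt and no reset: what is moved stays moved. The work goes in short steps, Python scripts to look and compute and a shell command to move; the robot and the scene stay as the last step left them, time stands still between calls to the robot, and variables do not carry over. Pictures are saved under pics/ and viewed, at most 10 in all, crops included, and the job is handed in when it is done.

```bash
mkdir -p pics; ls; cat > h.py <<'E'
from plant import *
import numpy as np, cv2
from scipy.spatial.transform import Rotation as R
def snap(n,f):
    p,d=camera(n); np.savez('pics/'+f+'.npz',p=p,d=d); cv2.imwrite('pics/'+f+'.png',p[:,:,::-1]); return p,d
def K(n):
    m=camera_model(n); f=210/np.tan(np.radians(m['fovy'])/2)
    return np.array([[f,0,m['cx']],[0,f,m['cy']],[0,0,1]]),np.array(m['dist'],float),R.from_rotvec(np.ravel(m['rvec'])).as_matrix(),np.ravel(m['tvec']).astype(float)
def world(n,d,uv):
    k,ds,r,t=K(n); uv=np.atleast_2d(uv).astype(float)
    q=cv2.undistortPoints(uv[:,None],k,ds)[:,0]
    z=d[uv[:,1].astype(int),uv[:,0].astype(int)]
    return (np.c_[q,np.ones(len(q))]*z[:,None]-t)@r
def plane(n,uv,h):
    k,ds,r,t=K(n); uv=np.atleast_2d(uv).astype(float)
    q=cv2.undistortPoints(uv[:,None],k,ds)[:,0]
    v=np.c_[q,np.ones(len(q))]@r; c=-t@r
    return c+v*((h-c[2])/v[:,2])[:,None]
def proj(n,P):
    k,ds,r,t=K(n); return cv2.projectPoints(np.atleast_2d(P).astype(float),cv2.Rodrigues(r)[0],t,k,ds)[0][:,0]
E
python3 - <<'E'
from h import *
snap('top','t0');snap('side','s0')
s=sense();print(s)
for n in('top','side'):
  k,ds,r,t=K(n);print(n,-t@r,r[2])
print(R.from_rotvec(s['ee_rot']).as_matrix())
E
```

```text
pics
{'time_s': 0.1, 'joint_positions': array([ 1.21828762,  0.70704508, -0.02763477,  1.48494788,  0.02200169,
        0.9508627 , -0.07549997]), 'qvel': array([ 0.00036623, -0.00171398, -0.00110043, -0.00192986,  0.00050425,
       -0.00182433,  0.00175893]), 'joint_torque': array([ 1.55640439e-03, -8.84299350e+01,  1.23641822e+00, -2.36452067e+01,
        1.71000866e-02,  4.97781934e-03, -1.06367831e-04]), 'tool_pos': array([ 175.79154679, -547.23215712,  230.87258428]), 'ee_rot': array([-3.10279512e+00, -4.86129241e-01,  2.60387885e-04]), 'contact_force': array([-0.90775913, -0.0499299 , -0.07448952]), 'moment': array([0.00565984, 0.04170778, 0.02673671]), 'grip_force': 0.0, 'width': 0.9956543976476242}
top [ 334.28649938   -3.91810684 1433.37678185] [ 0.18040899 -0.0205759  -0.98337644]
side [ 656.03681261 1056.64767888  693.90175934] [-0.0601926  -0.89030016 -0.45137843]
[[ 9.52082357e-01  3.05841610e-01 -3.10300169e-04]
 [ 3.05841766e-01 -9.52081922e-01  9.09268900e-04]
 [-1.73389179e-05 -9.60601629e-04 -9.99999538e-01]]
```

View pics/t0.png

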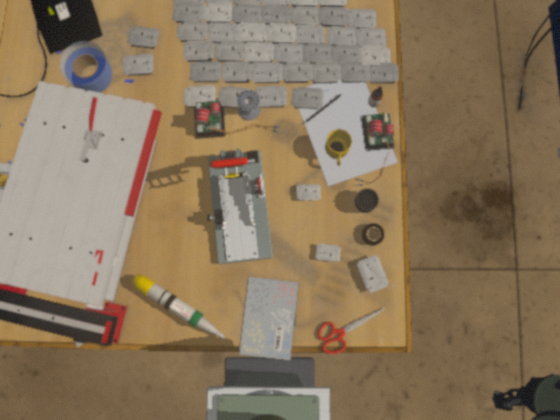

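View pics/s0.png

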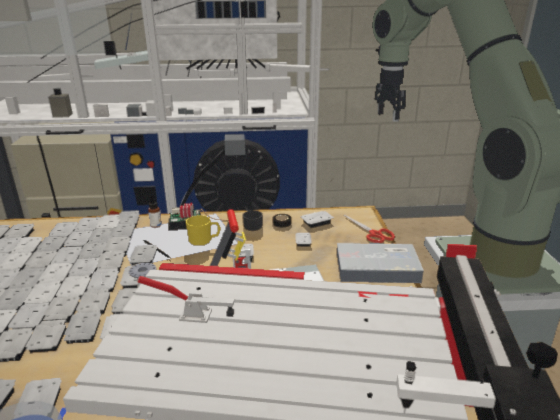

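The top view shows three loose closed modules: (308,192), (327,253) and (372,273). The pot is at (367,200), the tape at (373,233) and the station at (238,205). I'll measure the modules' sizes and enlarge them.

```bash
cat > m.py <<'E'
from h import *
z=np.load('pics/t0.npz');p,d=z['p'],z['d']
vv,uu=np.mgrid[0:420,0:560]
W=world('top',d,np.c_[uu.ravel(),vv.ravel()]).reshape(420,560,3);H=W[:,:,2]
print('bench h',np.median(H[280:300,300:340]))
for c in [(308,192),(327,253),(372,273),(270,318),(373,233),(367,200)]:
    m=((H>9)&(H<80)).astype(np.uint8); n,l=cv2.connectedComponents(m)
    k=l[c[1],c[0]]; 
    if k==0: print(c,'none',W[c[1],c[0]]);continue
    P=W[l==k]; 
    print(c,(l==k).sum(),np.percentile(P[:,2],[50,90]),cv2.minAreaRect(P[:,:2].astype(np.float32)))
a=cv2.resize(p[165:300,285:400],None,fx=4,fy=4,interpolation=cv2.INTER_CUBIC)
b=cv2.resize(p[140:275,200:282],None,fx=4,fy=4,interpolation=cv2.INTER_CUBIC)
cv2.imwrite('pics/c0.png',np.hstack([a,b])[:,:,::-1])
E
python3 m.py
```

```text
bench h -1.8363584936284085
(308, 192) 298 [12.67823711 16.39667312] ((670.3340454101562, -101.64076232910156), (43.40789031982422, 63.15637969970703), 0.6990218758583069)
(327, 253) 321 [12.44261045 16.15098929] ((504.66253662109375, -153.23846435546875), (63.72590637207031, 43.89659881591797), 84.50880432128906)
(372, 273) 722 [16.60767647 20.57094322] ((448.2286682128906, -272.230712890625), (88.67959594726562, 61.308982849121094), 20.041858673095703)
(270, 318) 4037 [37.15024632 40.95741884] ((330.9701232910156, 2.1776046752929688), (137.47280883789062, 200.14756774902344), 83.71149444580078)
(373, 233) none [ 560.73120832 -279.38610423   -4.59750182]
(367, 200) none [ 650.84012591 -263.07443062    4.60112147]
```

View pics/c0.png

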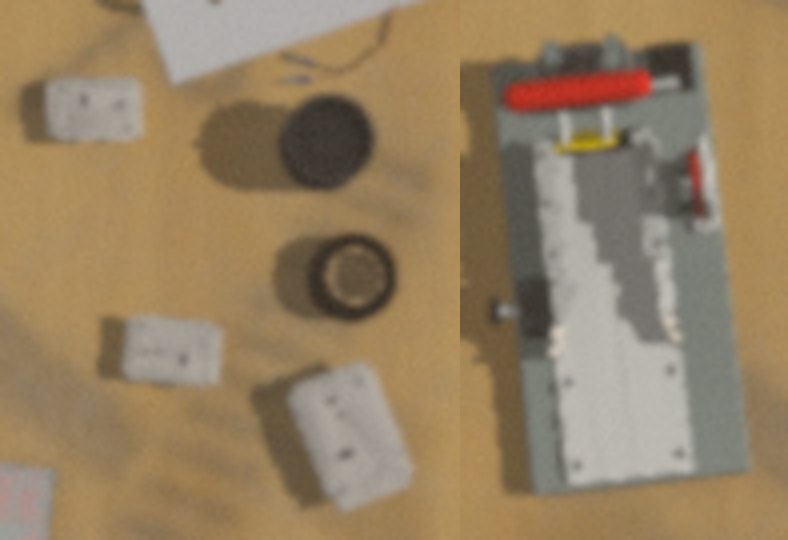

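Crop: (308,192) and (327,253) measure 63x43 mm, so they are the small ones. (372,273) measures 88.7x61.3 mm, 20 mm high, next to the tape, so that is the module meant. Its centre is (448,-272) and its long axis is at +20°. Now I'll fit the station, whose base corners in the full picture are about (219,263), (272,257), (259,150) and (208,156).

```bash
cat > m2.py <<'E'
from m import *
print('----')
for c in [(225,250),(262,240),(240,250),(264,200),(214,200),(240,235)]: print(c,W[c[1],c[0]].round(1))
C=[(218.75,263),(271.75,257),(259.25,150.5),(208,156)]
for h in(10,22):
    q=plane('top',C,h)[:,:2]; print(h,q.round(1).tolist(),[np.linalg.norm(q[i]-q[i-1]).round(1) for i in range(4)])
m=((H>8)&(H<60)&(uu>200)&(uu<276)&(vv>150)&(vv<268)).astype(np.uint8)
n,l,st,_=cv2.connectedComponentsWithStats(m);k=1+st[1:,4].argmax();P=W[l==k];print(cv2.minAreaRect(P[:,:2].astype(np.float32)))
# red bar, depth based
r=(p[:,:,0]>150)&(p[:,:,1]<70)&(uu>205)&(uu<252)&(vv>150)&(vv<172)&(H>150)
Q=W[r];print('bar',r.sum(),np.median(Q,0),cv2.minAreaRect(Q[:,:2].astype(np.float32)))
# white bed colour mask
w=(p.min(2)>150)&(m>0)&(vv>230)
Q=plane('top',np.c_[uu[w],vv[w]],22);print('bed',np.median(W[w][:,2]),cv2.minAreaRect(Q[:,:2].astype(np.float32)))
E
python3 m2.py | sed -n '/----/,$p'
```

```text
----
(225, 250) [506.8 120.7  21. ]
(262, 240) [535.1  23.1  17.5]
(240, 250) [506.8  80.8  24.3]
(264, 200) [644.5  19.3  16.8]
(214, 200) [642.3 154.2  19.7]
(240, 235) [547.6  81.9  19.6]
10 [[473.1, 137.4], [490.7, -3.4], [786.1, 34.7], [768.5, 176.0]] [np.float64(297.9), np.float64(141.9), np.float64(297.8), np.float64(142.4)]
22 [[471.9, 136.2], [489.4, -3.4], [782.3, 34.3], [764.9, 174.5]] [np.float64(295.4), np.float64(140.7), np.float64(295.3), np.float64(141.2)]
((627.9848022460938, 92.94554901123047), (300.7807312011719, 159.98345947265625), 7.225411891937256)
bar 193 [691.96373693  97.78809173 213.8712939 ] ((692.0506591796875, 98.71591186523438), (13.861912727355957, 83.27368927001953), 7.321874141693115)
bed 20.790461872355838 ((523.1941528320312, 79.02742004394531), (79.63790130615234, 83.45762634277344), 7.209842681884766)
```

```bash
cat > m3.py <<'E'
from m2 import *
print('====')
f=lambda X,Y:(200+(X-460)/4-.4,140+Y/4-.4)
A=plane('top',[f(577,465),f(679,454),f(568,383),f(671,370)],22)[:,:2]
M=(A[0::2]+A[1::2])/2;print(A.round(1).tolist(),M)
g=cv2.cvtColor(p,cv2.COLOR_RGB2GRAY)
for v in range(228,262,3):
    row=g[v,205:285].astype(float);gr=np.diff(cv2.GaussianBlur(row[None],(0,0),1)[0])
    a=205+.5+8+gr[8:35].argmax();b=205+.5+35+gr[35:70].argmin()
    q=plane('top',[(a,v),(b,v)],22)[:,:2];print(v,a,b,q.mean(0).round(1),np.linalg.norm(q[0]-q[1]).round(1))
# bar ends
th=np.radians(7.2);ex=np.array([np.cos(th),np.sin(th)]);ey=np.array([-ex[1],ex[0]])
print('lat: bar',np.median(W[r][:,:2],0)@ey, (np.percentile(W[r][:,:2]@ey,[2,98])),'holes',M@ey,'home x from base', (q:=plane('top',C,18)[:,:2]).mean(0)@ex+28.5,'bar',np.median(W[r][:,0:2]@ex)-34, 'base lat',q.mean(0)@ey)
E
python3 m3.py | sed -n '/====/,$p'
```

```text
====
[[491.2, 110.0], [499.3, 42.8], [545.9, 117.4], [555.5, 49.0]] [[495.24688843  76.40155167]
 [550.69997607  83.21749406]]
228 221.5 254.5 [566.1  87.5] 88.0
231 223.5 255.5 [558.   83.3] 85.3
234 223.5 255.5 [550.   83.2] 85.2
237 224.5 256.5 [541.9  80.3] 85.1
240 224.5 256.5 [533.9  80.1] 85.0
243 224.5 256.5 [525.8  80. ] 84.9
246 225.5 257.5 [517.8  77.2] 84.9
249 225.5 257.5 [509.8  77. ] 84.8
252 225.5 258.5 [501.8  75.5] 87.3
255 225.5 258.5 [493.9  75.3] 87.3
258 226.5 257.5 [485.9  75.2] 81.9
261 218.5 272.5 [478.   65.8] 142.5
lat: bar 10.290950757201252 [-27.60882204  49.90176062] holes [13.72820867 13.54029054] home x from base 662.2512236057323 bar 664.9654605985588 base lat 6.280853472385294
```

```bash
cat > g.py <<'E'
import sys
from h import *
# usage g.py x y z yaw [pitch]: needed turn (tool rotvec deg) and shift (tool axes, m)
s=sense();a=[float(v) for v in sys.argv[1:]]
r=R.from_rotvec(s['ee_rot']);c=np.radians(a[3])
t=R.from_matrix(np.array([[np.cos(c),np.sin(c),0],[np.sin(c),-np.cos(c),0],[0,0,-1]]))
if len(a)>4: t=t*R.from_euler('y',a[4],degrees=True)
dp=np.array(a[:3])-s['tool_pos']
print('turn',np.degrees((r.inv()*t).as_rotvec()).round(2),'shift now-axes',(r.inv().apply(dp)/1000).round(4),'target-axes',(t.inv().apply(dp)/1000).round(4),'F',s['contact_force'].round(1),'w',s['width'],'q',s['joint_positions'].round(2))
E
python3 -m handwheel '0 0 0 .049 -.0255 0 -1;0 0 0 .049 -.0255 0 -1;0 0 0 .049 -.0255 0 -1;0 0 0 .049 -.0255 0 -1;0 0 0 .049 -.0255 0 -1;0 0 0 .049 -.0255 0 -1;0 0 0 .049 -.0255 0 -1;0 0 -2.2 0 0 .05 -1'; python3 g.py 448.2 -272.2 0 20
```

```text
time_s: 1.1
tool_pos: [451.8, -269.6, 182.3]
ee_rot: [3.09, 0.556, 0.008]
contact_force: [0.6, -1.0, -1.6]
width: 0.998
grip_force: 0.0
turn [ 0.15 -0.27  0.39] shift now-axes [-0.0051  0.0007  0.1822] target-axes [-0.0043  0.0012  0.1823] F [ 0.6 -1.  -1.6] w 0.9983059267612129 q [ 0.47  0.7   0.02  1.74 -0.02  0.7  -0.72]
```

```bash
python3 -m handwheel '0 0 .3 -.0045 .001 .05 -1;0 0 0 0 0 .05 -1;0 0 0 0 0 .04 -1;0 0 0 0 0 .025 -1;0 0 0 0 0 .012 -1;0 0 0 0 0 0 -1'; python3 g.py 448.2 -272.2 0 20
```

```text
time_s: 1.85
tool_pos: [443.8, -275.0, 4.2]
ee_rot: [-3.095, -0.538, 0.001]
contact_force: [-0.4, -0.1, 0.5]
width: 0.998
grip_force: 0.0
turn [-0.03  0.02 -0.29] shift now-axes [ 0.0051 -0.0011  0.0042] target-axes [ 0.0051 -0.0011  0.0042] F [-0.4 -0.1  0.5] w 0.9978195825370606 q [ 0.49  1.01  0.01  1.85 -0.02  0.28 -0.72]
```

```bash
python3 -m handwheel '0 0 -.3 .005 -.001 .004 -1;0 0 0 0 0 0 1;0 0 0 0 0 0 1;0 0 0 0 0 0 1;0 0 0 0 0 0 1;0 0 0 0 0 0 1'; python3 g.py 448.2 -272.2 0 20
```

```text
time_s: 2.6
tool_pos: [448.7, -272.4, 1.3]
ee_rot: [3.093, 0.546, 0.002]
contact_force: [-0.9, 3.3, 16.0]
width: 0.687
grip_force: 60.6
turn [ 0.04 -0.05  0.02] shift now-axes [-0.0004 -0.0004  0.0013] target-axes [-0.0004 -0.0004  0.0013] F [-0.9  3.3 16. ] w 0.6873394316350979 q [ 0.48  1.01  0.01  1.84 -0.02  0.28 -0.72]
```

```bash
python3 -m handwheel '0 0 0 0 0 -.01 1;0 0 0 0 0 -.03 1;0 0 0 0 0 -.05 1;0 0 0 0 0 -.01 1;0 0 0 0 0 0 1'; python3 g.py 535.5 81.3 100 7.2; python3 -c "
from h import *
snap('side','s1');snap('top','t1')
s=sense();print(s['grip_force'],s['contact_force'])
c=proj('side',s['tool_pos'])[0].astype(int);print(c)
import numpy as np
p=np.load('pics/s1.npz')['p'];x,y=max(c[0]-60,0),max(c[1]-60,0)
cv2.imwrite('pics/c1.png',cv2.resize(p[y:y+100,x:x+130],None,fx=5,fy=5)[:,:,::-1])"
```

```text
time_s: 3.22
tool_pos: [448.4, -272.5, 100.6]
ee_rot: [3.093, 0.546, 0.001]
contact_force: [0.2, -0.1, -2.2]
width: 0.681
grip_force: 65.1
turn [ 0.02 -0.03 12.8 ] shift now-axes [ 0.2029 -0.3026  0.0006] target-axes [ 0.1308 -0.3401  0.0006] F [ 0.2 -0.1 -2.2] w 0.6809693837711672 q [ 0.48  0.83  0.01  1.81 -0.02  0.5  -0.72]
65.14266896992922 [-0.21921344  0.32878826 -1.18001419]
[316 192]
```

View pics/c1.png

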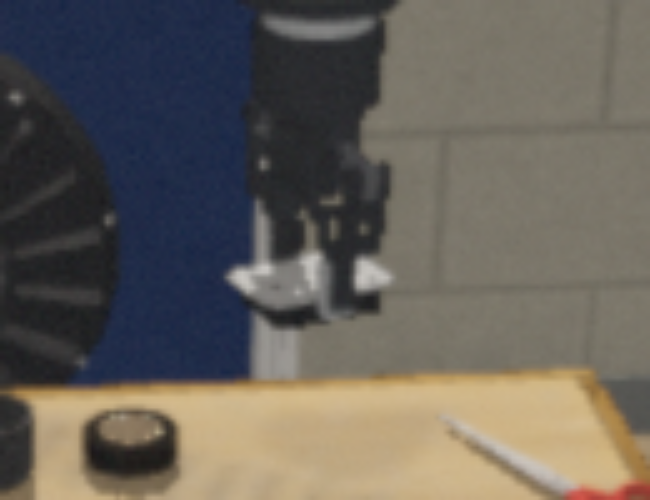

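The module is held level in the fingers (crop about (310,290)). Next I carry it to the apron.

```bash
python3 -m handwheel '0 0 6.4 0 0 0 1;0 0 6.4 0 0 0 1;0 0 0 .0218 -.0567 0 1;0 0 0 .0218 -.0567 0 1;0 0 0 .0218 -.0567 0 1;0 0 0 .0218 -.0567 0 1;0 0 0 .0218 -.0567 0 1;0 0 0 .0218 -.0567 0 1';python3 -m handwheel '0 0 0 0 0 0 1;0 0 0 0 0 0 1'; python3 g.py 535.5 81.3 27 7.2
```

```text
time_s: 4.32
tool_pos: [535.1, 83.4, 99.1]
ee_rot: [3.135, 0.197, -0.003]
contact_force: [1.3, -0.1, -2.3]
width: 0.681
grip_force: 65.2
time_s: 4.58
tool_pos: [534.8, 80.9, 99.3]
ee_rot: [3.134, 0.197, -0.003]
contact_force: [-0.2, -0.9, -2.2]
width: 0.682
grip_force: 65.3
turn [0.05 0.11 0.  ] shift now-axes [ 0.0009 -0.0004  0.0723] target-axes [ 0.0007 -0.0003  0.0723] F [-0.2 -0.9 -2.2] w 0.6821953628878675 q [-0.31  0.86  0.2   1.75 -0.28  0.55 -1.38]
```

```bash
python3 -m handwheel '0 0 0 -.0055 0 .03 1;0 0 0 -.0055 0 .03 1;0 0 0 0 0 .007 1;0 0 0 0 0 0 1;0 0 0 0 0 .003 1;0 0 0 0 0 0 1'; python3 g.py 523.6 79.8 27 7.2
```

```text
time_s: 5.32
tool_pos: [524.8, 80.1, 30.8]
ee_rot: [-3.135, -0.197, -0.001]
contact_force: [0.4, -0.2, -2.0]
width: 0.681
grip_force: 65.4
turn [-0.01 -0.04  0.01] shift now-axes [-0.0012  0.0002  0.0038] target-axes [-0.0012  0.0002  0.0038] F [ 0.4 -0.2 -2. ] w 0.6811039160500741 q [-0.28  0.97  0.14  1.82 -0.32  0.37 -1.36]
```

```bash
python3 -m handwheel '0 0 0 0 0 .003 1;0 0 0 0 0 0 1'; python3 -m handwheel '0 0 0 0 0 .002 1;0 0 0 0 0 0 1';python3 -m handwheel '0 0 0 0 0 .002 1;0 0 0 0 0 0 1'
```

```text
time_s: 5.58
tool_pos: [524.5, 80.1, 27.3]
ee_rot: [-3.135, -0.197, 0.0]
contact_force: [-0.6, -0.3, -2.1]
width: 0.682
grip_force: 65.4
time_s: 5.82
tool_pos: [524.4, 80.1, 25.2]
ee_rot: [-3.135, -0.197, 0.0]
contact_force: [0.0, -0.8, -0.7]
width: 0.681
grip_force: 65.4
time_s: 6.08
tool_pos: [524.6, 80.1, 23.5]
ee_rot: [-3.135, -0.197, -0.0]
contact_force: [-1.2, -0.5, 3.3]
width: 0.685
grip_force: 65.9
```

```bash
python3 -m handwheel '0 0 0 0 0 0 -1;0 0 0 0 0 0 -1;0 0 0 0 0 0 -1;0 0 0 0 0 -.03 -1;0 0 0 0 0 -.05 -1;0 0 0 -.05 0 -.03 1;0 0 0 -.06 0 0 1;0 0 0 -.03 0 0 1'; python3 - <<'E'
from h import *
p,d=snap('top','t2');s=sense();print(s['tool_pos'],s['width'])
cv2.imwrite('pics/c2.png',cv2.resize(p[140:300,190:300],None,fx=3.7,fy=3.7,interpolation=cv2.INTER_CUBIC)[:,:,::-1])
E
```

```text
time_s: 7.08
tool_pos: [383.3, 62.2, 134.0]
ee_rot: [-3.135, -0.198, 0.0]
contact_force: [1.3, 1.0, -0.5]
width: 0.377
grip_force: 0.0
[380.74880303  61.80210533 133.910597  ] 0.28038486683504343
```

View pics/c2.png

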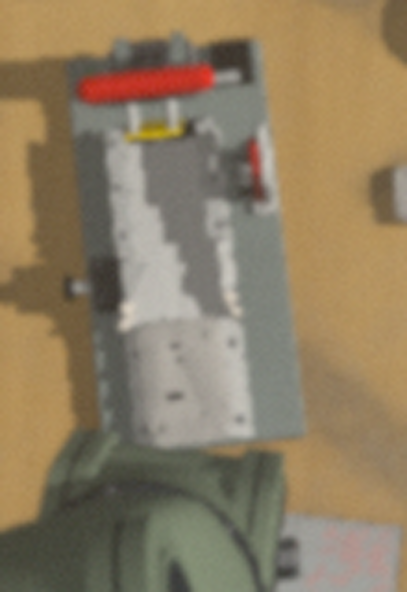

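The module lies flat on the apron, its front between the white cheeks (crop (125,320) and (237,305)). I'll measure its pose from depth.

```bash
python3 - <<'E'
from h import *
z=np.load('pics/t2.npz');p,d=z['p'],z['d']
vv,uu=np.mgrid[0:420,0:560]
W=world('top',d,np.c_[uu.ravel(),vv.ravel()]).reshape(420,560,3);H=W[:,:,2]
th=np.radians(7.2);ex=np.array([np.cos(th),np.sin(th)]);ey=np.array([-ex[1],ex[0]])
X=W[:,:,:2]@ex-663.5;Y=W[:,:,:2]@ey-13.5
m=(H>32)&(H<55)&(X<-98)&(X>-200)&(abs(Y)<50)
c=np.c_[X[m],Y[m]].astype(np.float32);print(m.sum(),np.percentile(H[m],[10,50,90]),cv2.minAreaRect(c),c.min(0),c.max(0))
for a in range(-180,-96,12):
    k=m&(X>=a)&(X<a+12); 
    if k.any(): print(a,k.sum(),Y[k].min().round(1),Y[k].max().round(1))
# rails
for a in range(-90,20,12):
    k=(H>36)&(H<58)&(X>=a)&(X<a+12)&(abs(Y)<60); 
    if k.any(): print('rail',a,np.histogram(Y[k],bins=range(-60,61,10))[0],np.median(H[k]))
E
python3 g.py 465 72 34 7.2
```

```text
681 [35.30103039 39.02920555 42.86896835] ((-137.89096069335938, 1.6452980041503906), (80.2481460571289, 60.95722579956055), 0.9400372505187988) [-178.20203   -28.986681] [-98.03734   32.558052]
-180 75 -24.6 26.0
-168 100 -28.4 30.2
-156 102 -29.0 31.2
-144 108 -28.7 32.1
-132 103 -27.2 32.1
-120 106 -28.4 32.6
-108 87 -26.8 32.1
rail -90 [0 3 6 2 0 4 0 4 1 7 5 0] 38.527322130797316
rail -78 [ 0  1 14  0  0  0  0  0  0 10 13 13] 44.19250834416094
rail -66 [ 0  0 14  0  0  0  0  0  5 14 20 16] 44.1497148030687
rail -54 [ 0  0 15  0  0  0  0  0 11 17 16 16] 44.75912800589228
rail -42 [ 0  0 16  4  0  0  0  0  4 14  7  4] 44.95624402244943
rail -30 [ 0  0 16  6  0  0  0  0  5 17  0  0] 48.05119982821225
rail -18 [ 0  0 18  7  0  0  0  0  7 16  1  0] 47.566621932938546
rail -6 [ 2  0 15  7  0  0  0  0  7 17  0  0] 48.27307723376049
rail 6 [ 3  1 18  8  0  0  0  0  5 17  0  0] 48.91162305823563
rail 18 [ 8  0 15  6  0  0  0  0  7 16  1  0] 48.35594146524363
turn [-0.    0.15  0.01] shift now-axes [0.0851 0.0005 0.0997] target-axes [0.0849 0.0004 0.0999] F [2.1 0.3 1. ] w 0.28038486683504343 q [-0.32  0.66  0.13  2.25 -0.33  0.24 -1.34]
```

```bash
python3 -m handwheel '0 10 0 .03 0 0 1;0 0 0 .03 0 0 1;0 0 0 0 0 0 1'; python3 g.py 453.1 71.9 32 7.2 10
```

```text
time_s: 7.5
tool_pos: [447.7, 70.5, 140.7]
ee_rot: [-3.113, -0.196, -0.271]
contact_force: [-1.0, 0.2, 0.8]
width: -0.004
grip_force: 0.0
turn [ 0.    0.05 -0.  ] shift now-axes [-0.0133 -0.0008  0.1081] target-axes [-0.0134 -0.0007  0.108 ] F [-1.   0.2  0.8] w -0.0035057979007094833 q [-0.29  0.67  0.09  2.21 -0.37  0.11 -1.31]
```

```bash
python3 -m handwheel '0 -10 0 0 0 0 1;0 0 0 .006 0 .04 1;0 0 0 0 0 .035 1;0 0 0 0 0 0 1'; python3 g.py 453.1 71.9 34 7.2
```

```text
time_s: 8.0
tool_pos: [453.7, 71.5, 62.7]
ee_rot: [-3.132, -0.196, -0.049]
contact_force: [0.5, 0.6, 1.0]
width: 0.003
grip_force: 0.0
turn [-0.07 -1.81 -0.04] shift now-axes [-0.0015 -0.0005  0.0287] target-axes [-0.0006 -0.0005  0.0287] F [0.5 0.6 1. ] w 0.0027570473743318163 q [-0.28  0.86  0.09  2.1  -0.4   0.17 -1.27]
```

```bash
python3 -m handwheel '0 -1.8 0 0 0 .015 1;0 0 0 0 -.0005 .013 1;0 0 0 0 0 0 1'; python3 g.py 453.1 71.9 34 7.2
```

```text
time_s: 8.38
tool_pos: [455.1, 72.5, 35.6]
ee_rot: [-3.134, -0.197, -0.004]
contact_force: [1.3, -0.9, 0.7]
width: 0.001
grip_force: 0.0
turn [-0.08 -0.16 -0.  ] shift now-axes [-0.002   0.0003  0.0016] target-axes [-0.002   0.0003  0.0016] F [ 1.3 -0.9  0.7] w 0.0013361546470801694 q [-0.27  0.92  0.08  2.07 -0.4   0.17 -1.27]
```

```bash
python3 -m handwheel '0 0 0 .01 0 .001 1;0 0 0 .01 0 0 1;0 0 0 .01 0 0 1;0 0 0 .01 0 0 1;0 0 0 0 0 0 1'; python3 g.py 620 84 34 7.2;  python3 -m handwheel '0 1 0 .01 0 0 1;0 1 0 .01 0 0 1;0 1 0 .01 0 0 1;0 0 0 0 0 0 1'; python3 g.py 620 84 34 7.2
```

```text
time_s: 9.0
tool_pos: [495.8, 77.5, 35.3]
ee_rot: [-3.134, -0.197, -0.007]
contact_force: [-0.4, 0.3, -0.1]
width: -0.004
grip_force: 0.0
turn [-0.07 -0.26 -0.01] shift now-axes [0.1241 0.0091 0.0018] target-axes [0.1241 0.0091 0.0013] F [-0.4  0.3 -0.1] w -0.0035649469899143543 q [-0.29  0.94  0.13  1.93 -0.39  0.29 -1.29]
time_s: 9.5
tool_pos: [525.7, 81.2, 36.0]
ee_rot: [-3.129, -0.196, -0.09]
contact_force: [1.6, -0.6, -0.0]
width: -0.002
grip_force: 0.0
turn [-0.07 -3.31 -0.02] shift now-axes [0.0936 0.009  0.0074] target-axes [0.0939 0.0091 0.002 ] F [ 1.6 -0.6 -0. ] w -0.0018903534161842366 q [-0.29  0.95  0.13  1.88 -0.39  0.28 -1.29]
```

```bash
python3 - <<'E'
from h import *
p,d=snap('side','s2');c=proj('side',sense()['tool_pos'])[0].astype(int);print(c,sense()['tool_pos'])
x,y=c[0]-100,c[1]-60
print(x,y);cv2.imwrite('pics/c3.png',cv2.resize(p[y:y+100,x:x+140],None,fx=5,fy=5,interpolation=cv2.INTER_CUBIC)[:,:,::-1])
E
```

```text
[305 277] [525.35880398  81.20682004  36.00834392]
205 217
```

View pics/c3.png

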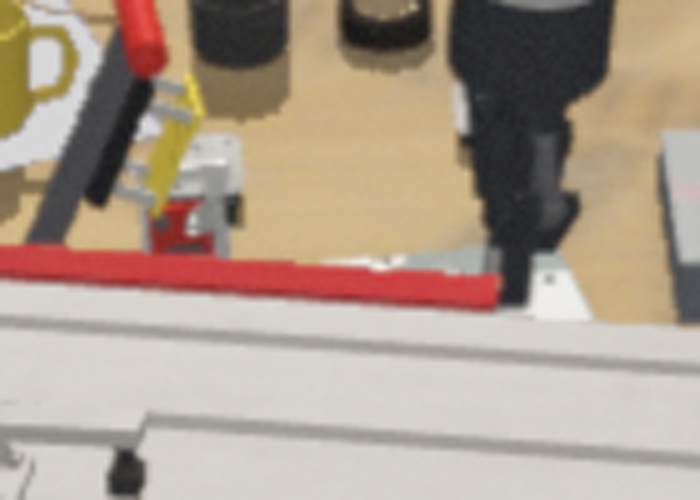

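The crop shows the finger at (510,280) with empty bed behind it towards the robot (550,280). The module has moved ahead, so I keep pushing.

```bash
for i in 1; do python3 -m handwheel '0 1 0 .008 0 0.0015 1;0 1 0 .008 0 0.001 1;0 0 0 0 0 0 1'; done; python3 -m handwheel '0 1 0 .008 0 0.0015 1;0 1 0 .008 0 0.001 1;0 0 0 0 0 0 1'; python3 g.py 614 92 34 7.2 10
```

```text
time_s: 9.93
tool_pos: [541.3, 83.2, 34.4]
ee_rot: [-3.125, -0.196, -0.144]
contact_force: [-0.8, -0.5, 0.1]
width: 0.0
grip_force: 0.0
time_s: 10.3
tool_pos: [557.6, 85.3, 33.6]
ee_rot: [-3.12, -0.196, -0.199]
contact_force: [-0.0, -0.1, 0.1]
width: 0.003
grip_force: 0.0
turn [-0.08  2.7  -0.02] shift now-axes [0.0564 0.0004 0.0068] target-axes [0.056  0.0005 0.0094] F [-0.  -0.1  0.1] w 0.0029999911135697287 q [-0.28  0.96  0.12  1.84 -0.39  0.23 -1.28]
```

```bash
python3 - <<'E'
from h import *
p,d=snap('top','t3')
cv2.imwrite('pics/c4.png',cv2.resize(p[140:290,190:300],None,fx=4,fy=4,interpolation=cv2.INTER_CUBIC)[:,:,::-1])
E
```

```text
(no output)
```

View pics/c4.png

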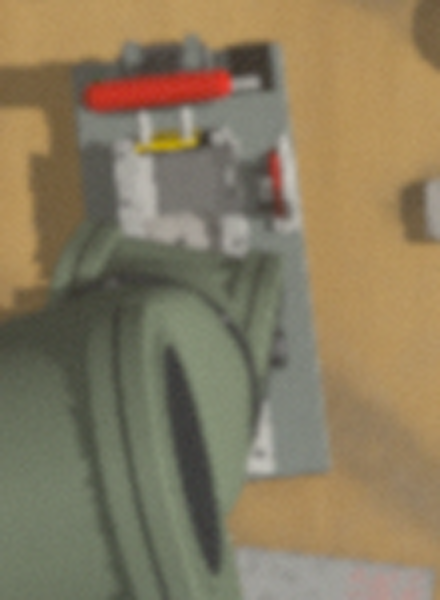

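The top view shows the module's bright front edge at crop (180,218), in the nest under the lips. It sits at about X=0, as expected, so I keep going.

```bash
python3 -m handwheel '0 1 0 .008 0 0.002 1;0 1 0 .008 0 0.0015 1;0 0 0 0 0 0 1'; python3 -m handwheel '0 .7 0 .008 0 0.0015 1;0 0 0 .008 0 0.0015 1;0 0 0 0 0 0 1'; python3 g.py 614 92 34 7.2 10
```

```text
time_s: 10.72
tool_pos: [573.7, 87.4, 32.2]
ee_rot: [-3.114, -0.195, -0.253]
contact_force: [0.9, 0.0, -0.1]
width: -0.002
grip_force: 0.0
time_s: 11.1
tool_pos: [590.0, 89.5, 32.0]
ee_rot: [-3.111, -0.196, -0.272]
contact_force: [0.4, 0.0, 0.2]
width: -0.003
grip_force: 0.0
turn [-0.07  0.01 -0.01] shift now-axes [0.0241 0.0005 0.0022] target-axes [0.0241 0.0005 0.0022] F [0.4 0.  0.2] w -0.0031147902319899113 q [-0.27  0.98  0.12  1.78 -0.39  0.23 -1.28]
```

```bash
python3 -m handwheel '0 0 0 .004 0 0.0005 1;0 0 0 0 0 0 1'; python3 -m handwheel '0 0 0 .004 0 .0005 1;0 0 0 0 0 0 1';python3 -m handwheel '0 0 0 .003 0 .0005 1;0 0 0 0 0 0 1'
```

```text
time_s: 11.35
tool_pos: [593.5, 89.9, 32.2]
ee_rot: [-3.111, -0.195, -0.271]
contact_force: [-0.0, 0.1, -0.4]
width: -0.003
grip_force: 0.0
time_s: 11.6
tool_pos: [597.6, 90.4, 32.4]
ee_rot: [-3.112, -0.195, -0.271]
contact_force: [0.1, 0.3, -0.7]
width: -0.002
grip_force: 0.0
time_s: 11.85
tool_pos: [600.4, 90.7, 32.3]
ee_rot: [-3.112, -0.195, -0.27]
contact_force: [0.4, -0.4, -0.2]
width: 0.002
grip_force: 0.0
```

```bash
cat > prof.py <<'E'
import sys
from h import *
f=sys.argv[1];p,d=snap('top',f)
vv,uu=np.mgrid[0:420,0:560]
W=world('top',d,np.c_[uu.ravel(),vv.ravel()]).reshape(420,560,3);H=W[:,:,2]
th=np.radians(7.2);ex=np.array([np.cos(th),np.sin(th)]);ey=np.array([-ex[1],ex[0]])
X=W[:,:,:2]@ex-663.5;Y=W[:,:,:2]@ey-13.5
for a in range(-110,66,8):
    for lo,hi in((-18,0),(0,18)):
        k=(X>=a)&(X<a+8)&(Y>lo)&(Y<hi)&(H<60)
        print(a,lo,k.sum(),np.median(H[k]).round(0) if k.any() else '',p[k].mean(0).round() if k.any() else '',end=' | ')
    print()
E
python3 prof.py t4
```

```text
-110 -18 0   | -110 0 0   | 
-102 -18 0   | -102 0 0   | 
-94 -18 0   | -94 0 0   | 
-86 -18 0   | -86 0 0   | 
-78 -18 0   | -78 0 0   | 
-70 -18 0   | -70 0 0   | 
-62 -18 0   | -62 0 0   | 
-54 -18 0   | -54 0 0   | 
-46 -18 0   | -46 0 0   | 
-38 -18 0   | -38 0 0   | 
-30 -18 0   | -30 0 0   | 
-22 -18 0   | -22 0 0   | 
-14 -18 0   | -14 0 0   | 
-6 -18 0   | -6 0 0   | 
2 -18 0   | 2 0 0   | 
10 -18 12 39.0 [121. 117. 108.] | 10 0 1 42.0 [144. 142. 130.] | 
18 -18 19 39.0 [134. 129. 121.] | 18 0 17 38.0 [155. 150. 141.] | 
26 -18 20 39.0 [135. 130. 122.] | 26 0 19 41.0 [164. 158. 149.] | 
34 -18 21 39.0 [129. 123. 114.] | 34 0 18 40.0 [160. 154. 145.] | 
42 -18 14 32.0 [119. 108.  76.] | 42 0 14 32.0 [144. 131.  91.] | 
50 -18 3 44.0 [123. 111.  67.] | 50 0 0   | 
58 -18 1 21.0 [149. 144. 125.] | 58 0 0   |
```

The module's front is at about X=42, nearly home. I'll finish by feel.

```bash
python3 -m handwheel '0 0 0 .002 0 0.0004 1;0 0 0 0 0 0 1'; python3 -m handwheel '0 0 0 .002 0 .0004 1;0 0 0 0 0 0 1';python3 -m handwheel '0 0 0 .002 0 .0004 1;0 0 0 0 0 0 1'
```

```text
time_s: 12.15
tool_pos: [602.5, 91.0, 32.3]
ee_rot: [-3.112, -0.195, -0.27]
contact_force: [-0.3, 0.1, 0.2]
width: -0.001
grip_force: 0.0
time_s: 12.4
tool_pos: [604.4, 91.2, 32.3]
ee_rot: [-3.112, -0.195, -0.27]
contact_force: [0.1, 0.6, 0.2]
width: 0.004
grip_force: 0.0
time_s: 12.65
tool_pos: [605.6, 91.4, 32.0]
ee_rot: [-3.112, -0.195, -0.267]
contact_force: [-5.3, -0.7, 2.8]
width: 0.001
grip_force: 2.6
```

```bash
python3 -m handwheel '0 0 0 .001 0 0.0002 1;0 0 0 0 0 0 1'; python3 -m handwheel '0 0 0 .001 0 .0002 1;0 0 0 0 0 0 1'
```

```text
time_s: 12.9
tool_pos: [605.8, 91.4, 31.8]
ee_rot: [-3.112, -0.195, -0.264]
contact_force: [-10.9, -1.0, 4.9]
width: -0.0
grip_force: 5.1
time_s: 13.15
tool_pos: [606.0, 91.5, 31.6]
ee_rot: [-3.112, -0.195, -0.261]
contact_force: [-17.4, -2.5, 8.8]
width: -0.001
grip_force: 7.5
```

```bash
python3 -m handwheel '0 0 0 -.006 0 -.002 1;0 0 0 -.03 0 -.01 1;0 0 0 -.05 0 -.02 1;0 -5 0 -.05 0 -.03 1;0 -5 0 -.05 0 -.03 1;0 0 0 0 0 -.05 1;0 0 0 -.03 0 -.05 1;0 0 0 0 0 0 1'; python3 prof.py t5; python3 - <<'E'
from h import *
p=np.load('pics/t5.npz')['p']
cv2.imwrite('pics/c5.png',cv2.resize(p[140:280,195:285],None,fx=4.2,fy=4.2,interpolation=cv2.INTER_CUBIC)[:,:,::-1])
E
```

```text
time_s: 14.15
tool_pos: [383.0, 63.3, 198.1]
ee_rot: [-3.133, -0.197, -0.005]
contact_force: [2.0, -0.0, -0.5]
width: -0.001
grip_force: 0.0
-110 -18 22 21.0 [190. 188. 180.] | -110 0 20 20.0 [191. 188. 181.] | 
-102 -18 17 22.0 [190. 187. 180.] | -102 0 21 21.0 [191. 189. 181.] | 
-94 -18 19 21.0 [189. 186. 179.] | -94 0 19 20.0 [191. 189. 181.] | 
-86 -18 20 23.0 [174. 171. 164.] | -86 0 21 23.0 [190. 188. 180.] | 
-78 -18 19 21.0 [162. 159. 153.] | -78 0 18 21.0 [190. 187. 180.] | 
-70 -18 18 20.0 [142. 140. 134.] | -70 0 22 22.0 [189. 186. 179.] | 
-62 -18 21 21.0 [132. 130. 124.] | -62 0 18 22.0 [188. 186. 178.] | 
-54 -18 20 21.0 [140. 137. 131.] | -54 0 20 21.0 [188. 185. 178.] | 
-46 -18 23 25.0 [139. 136. 129.] | -46 0 23 22.0 [181. 177. 169.] | 
-38 -18 27 37.0 [157. 151. 144.] | -38 0 26 39.0 [167. 162. 154.] | 
-30 -18 14 39.0 [152. 147. 139.] | -30 0 20 39.0 [165. 159. 150.] | 
-22 -18 20 40.0 [159. 154. 145.] | -22 0 21 39.0 [169. 163. 154.] | 
-14 -18 20 38.0 [148. 143. 134.] | -14 0 19 38.0 [161. 155. 146.] | 
-6 -18 20 39.0 [140. 134. 127.] | -6 0 20 39.0 [153. 147. 139.] | 
2 -18 20 39.0 [133. 128. 120.] | 2 0 20 39.0 [172. 166. 156.] | 
10 -18 20 40.0 [127. 122. 115.] | 10 0 19 39.0 [170. 163. 154.] | 
18 -18 21 39.0 [137. 132. 124.] | 18 0 21 40.0 [169. 162. 152.] | 
26 -18 20 40.0 [133. 128. 120.] | 26 0 18 41.0 [162. 156. 147.] | 
34 -18 17 41.0 [135. 130. 122.] | 34 0 20 38.0 [165. 158. 149.] | 
42 -18 16 38.0 [141. 131. 105.] | 42 0 13 40.0 [175. 162. 128.] | 
50 -18 3 40.0 [123. 112.  69.] | 50 0 0   | 
58 -18 0   | 58 0 1 22.0 [135. 130. 100.] |
```

View pics/c5.png

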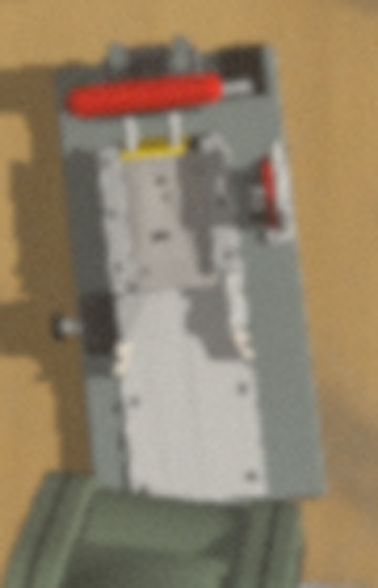

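The module is fully under the lips with its rear at X≈-42. The bolt's knob at crop (65,325) is back at its first position, so the bolt is out. Next I plan the arc for the bar: closed fingertips on its far upper side, 22 mm left of the middle.

```bash
python3 - <<'E'
import numpy as np
for f in range(66,-7,-6):
    r=np.radians(f);bx,bz=95-150*np.cos(r),70+150*np.sin(r)
    a=np.radians(min(90,25+(66-f)*.9));cx,cz=bx+9*np.cos(a),bz+9*np.sin(a)
    X=cx+11;s=664+X;l=35.5
    if f<66: print(f,'step fwd,down mm',round(X-pX,1),round(pz-cz,1),end=' ')
    print('TCP X',round(X,1),'z',round(cz,1),'world',round(s*.9921-l*.1253,1),round(s*.1253+l*.9921,1))
    pX,pz=X,cz
E
python3 g.py 710.8 125.6 270 7.2
```

```text
TCP X 53.1 z 210.8 world 707.0 125.1
60 step fwd,down mm -14.4 6.4 TCP X 38.8 z 204.5 world 692.8 123.3
54 step fwd,down mm -13.6 7.8 TCP X 25.1 z 196.6 world 679.2 121.6
48 step fwd,down mm -12.7 9.2 TCP X 12.4 z 187.4 world 666.6 120.0
42 step fwd,down mm -11.7 10.5 TCP X 0.7 z 176.9 world 655.0 118.5
36 step fwd,down mm -10.5 11.6 TCP X -9.8 z 165.3 world 644.6 117.2
30 step fwd,down mm -9.2 12.7 TCP X -19.1 z 152.6 world 635.4 116.0
24 step fwd,down mm -7.9 13.6 TCP X -26.9 z 139.0 world 627.6 115.0
18 step fwd,down mm -6.4 14.3 TCP X -33.3 z 124.7 world 621.3 114.2
12 step fwd,down mm -4.9 14.9 TCP X -38.2 z 109.8 world 616.4 113.6
6 step fwd,down mm -3.3 15.3 TCP X -41.5 z 94.5 world 613.2 113.2
0 step fwd,down mm -1.7 15.6 TCP X -43.1 z 79.0 world 611.5 113.0
-6 step fwd,down mm -0.0 15.6 TCP X -43.1 z 63.3 world 611.5 113.0
turn [-0.11 -0.11  0.02] shift now-axes [ 0.3325 -0.0207 -0.0727] target-axes [ 0.3324 -0.0207 -0.0734] F [-0.1  0.1 -0.4] w -0.003249845302758686 q [-0.42  0.54  0.29  2.17 -0.33  0.47 -1.32]
```

```bash
python3 -m handwheel '0 0 0 0 0 -.05 1;0 0 0 .03 0 -.024 1;0 0 0 .055 -.004 0 1;0 0 0 .055 -.004 0 1;0 0 0 .055 -.004 0 1;0 0 0 .055 -.004 0 1;0 0 0 .055 -.004 0 1;0 0 0 .027 0 0 1'; python3 -m handwheel '0 0 0 0 0 0 1;0 0 0 0 0 0 1'; python3 g.py 710.8 125.6 209 7.2
```

```text
time_s: 15.2
tool_pos: [699.4, 122.2, 266.8]
ee_rot: [-3.134, -0.196, 0.005]
contact_force: [-0.8, -0.1, 0.2]
width: 0.001
grip_force: 0.0
time_s: 15.45
tool_pos: [697.6, 121.7, 268.4]
ee_rot: [-3.134, -0.195, 0.004]
contact_force: [-0.7, 0.6, -0.0]
width: 0.002
grip_force: 0.0
turn [-0.11  0.12 -0.07] shift now-axes [ 0.0137 -0.0021  0.0593] target-axes [ 0.0135 -0.0022  0.0594] F [-0.7  0.6 -0. ] w 0.002061673819736791 q [-0.32  0.96  0.37  0.78 -0.31  1.44 -1.51]
```

```bash
python3 -m handwheel '0 0 0 .0155 -.002 0 1;0 0 0 0 0 .035 1;0 0 0 0 0 .015 1;0 0 0 0 0 0 1'; python3 -m handwheel '0 0 0 0 0 .009 1;0 0 0 -.002 0 0 1;0 0 0 0 0 0 1';  python3 g.py 707 125.1 210.8 7.2
```

```text
time_s: 15.95
tool_pos: [712.3, 126.0, 218.9]
ee_rot: [-3.134, -0.196, 0.004]
contact_force: [-0.1, 0.6, 0.0]
width: -0.001
grip_force: 0.0
time_s: 16.32
tool_pos: [710.9, 125.6, 210.9]
ee_rot: [-3.134, -0.196, 0.001]
contact_force: [0.6, 0.4, 0.3]
width: -0.0
grip_force: 0.0
turn [-0.09  0.03 -0.06] shift now-axes [-0.004   0.      0.0001] target-axes [-0.004   0.      0.0001] F [0.6 0.4 0.3] w -0.0004445903320072597 q [-0.32  1.03  0.36  0.82 -0.32  1.34 -1.5 ]
```

Now I pull along the arc.

```bash
python3 -m handwheel '0 0 0 -.004 0 0 1;0 0 0 -.0072 0 .0032 1;0 0 0 -.0072 0 .0032 1;0 0 0 0 0 0 1'; python3 -m handwheel '0 0 0 -.0068 0 .0039 1;0 0 0 -.0068 0 .0039 1;0 0 0 0 0 0 1';python3 g.py 679.2 121.6 196.6 7.2
```

```text
time_s: 16.82
tool_pos: [692.5, 123.4, 204.4]
ee_rot: [-3.134, -0.195, 0.001]
contact_force: [0.6, 0.0, 0.5]
width: 0.001
grip_force: 0.6
time_s: 17.2
tool_pos: [679.3, 121.7, 196.5]
ee_rot: [-3.134, -0.196, 0.001]
contact_force: [2.0, -0.9, 1.0]
width: 0.002
grip_force: 0.7
turn [-0.09  0.05 -0.06] shift now-axes [-0.0001  0.0001 -0.0001] target-axes [-0.0001  0.0001 -0.0001] F [ 2.  -0.9  1. ] w 0.0017098471939019293 q [-0.35  0.97  0.36  1.03 -0.32  1.19 -1.47]
```

```bash
python3 -m handwheel '0 0 0 -.0064 0 .0046 1;0 0 0 -.0064 0 .0046 1;0 0 0 -.0058 0 .0052 1;0 0 0 -.0058 0 .0052 1;0 0 0 0 0 0 1'; python3 -m handwheel '0 0 0 -.0052 0 .0058 1;0 0 0 -.0052 0 .0058 1;0 0 0 -.0046 0 .0064 1;0 0 0 -.0046 0 .0064 1;0 0 0 0 0 0 1'; python3 g.py 635.4 116 152.6 7.2
```

```text
time_s: 17.82
tool_pos: [654.8, 118.6, 176.4]
ee_rot: [-3.134, -0.195, 0.002]
contact_force: [1.4, -0.1, 1.1]
width: 0.002
grip_force: 1.0
time_s: 18.45
tool_pos: [635.2, 116.2, 151.8]
ee_rot: [-3.134, -0.195, 0.003]
contact_force: [0.7, -1.3, 2.5]
width: -0.002
grip_force: 1.3
turn [-0.08  0.1  -0.06] shift now-axes [ 0.0002  0.0002 -0.0008] target-axes [ 0.0002  0.0002 -0.0008] F [ 0.7 -1.3  2.5] w -0.0017635031964917342 q [-0.37  0.94  0.34  1.3  -0.33  0.96 -1.42]
```

```bash
python3 -m handwheel '0 0 0 -.005 0 .0068 1;0 0 0 -.005 0 .0068 1;0 0 0 -.0045 0 .0072 1;0 0 0 -.0042 0 .0072 1;0 0 0 0 0 0 1'; python3 -m handwheel '0 0 0 -.0035 0 .0075 1;0 0 0 -.0035 0 .0075 1;0 0 0 0 0 0 1'; python3 g.py 611.4 113.0 109.8 7.2
```

```text
time_s: 19.08
tool_pos: [616.2, 114.0, 123.7]
ee_rot: [-3.134, -0.196, 0.004]
contact_force: [-0.7, 0.8, 4.1]
width: 0.001
grip_force: 1.9
time_s: 19.45
tool_pos: [609.5, 113.1, 108.8]
ee_rot: [-3.134, -0.195, 0.004]
contact_force: [-0.3, 0.8, 5.7]
width: -0.001
grip_force: 2.1
turn [-0.09  0.13 -0.06] shift now-axes [ 0.0019  0.0003 -0.001 ] target-axes [ 0.0019  0.0003 -0.001 ] F [-0.3  0.8  5.7] w -0.0014076086699341976 q [-0.37  0.95  0.31  1.44 -0.35  0.8  -1.38]
```

```bash
python3 -m handwheel '0 0 0 -.002 0 .006 1;0 0 0 -.001 0 .004 1;0 0 0 0 0 0 1'; for i in 1 ; do python3 -m handwheel '0 0 0 0 0 .001 1;0 0 0 0 0 .001 1' | sed -n '2p;4p'; done;  python3 -m handwheel '0 0 0 0 0 .001 1;0 0 0 0 0 .001 1' | sed -n '2p;4p'; python3 -m handwheel '0 0 0 0 0 .001 1;0 0 0 0 0 .001 1' | sed -n '2p;4p'
```

```text
time_s: 19.82
tool_pos: [607.1, 112.7, 99.2]
ee_rot: [-3.134, -0.196, 0.002]
contact_force: [3.0, 0.9, 3.9]
width: -0.001
grip_force: 1.8
tool_pos: [606.9, 112.7, 97.5]
contact_force: [-0.6, -0.7, 6.8]
tool_pos: [606.6, 112.7, 95.5]
contact_force: [-1.7, -0.4, 9.3]
tool_pos: [606.3, 112.7, 93.5]
contact_force: [-4.5, -0.6, 9.5]
```

```bash
python3 -m handwheel '0 0 0 -.0005 0 .001 1;0 0 0 0 0 .0005 1' | sed -n '2p;4p'; python3 -m handwheel '0 0 0 0 0 .001 1;0 0 0 0 0 .0005 1' | sed -n '2p;4p'
```

```text
tool_pos: [606.0, 112.7, 92.1]
contact_force: [-3.2, -0.6, 10.7]
tool_pos: [605.9, 112.6, 90.5]
contact_force: [-3.8, -0.5, 10.8]
```

```bash
python3 -m handwheel '0 0 0 -.0005 0 .001 1;0 0 0 0 0 .0005 1' | sed -n '2p;4p'
```

```text
tool_pos: [605.7, 112.6, 89.2]
contact_force: [-2.9, -0.2, 12.3]
```

```bash
python3 -m handwheel '0 0 0 0 0 .001 1;0 0 0 0 0 0 1' | sed -n '2p;4p'
```

```text
tool_pos: [605.5, 112.6, 88.1]
contact_force: [-2.0, 0.1, 11.5]
```

```bash
python3 -m handwheel '0 0 0 -.0005 0 .001 1;0 0 0 0 0 0 1' | sed -n '2p;4p'
```

```text
tool_pos: [605.3, 112.5, 87.1]
contact_force: [-0.5, -0.1, 9.0]
```

```bash
python3 -m handwheel '0 0 0 0 0 .001 1;0 0 0 0 0 0 1' | sed -n '2p;4p'
```

```text
tool_pos: [605.3, 112.6, 86.1]
contact_force: [-0.9, 0.0, 9.0]
```

```bash
python3 -m handwheel '0 0 0 0 0 .001 1;0 0 0 0 0 0 1' | sed -n '2p;4p'
```

```text
tool_pos: [605.1, 112.5, 85.0]
contact_force: [-1.6, -0.6, 8.8]
```

```bash
python3 -m handwheel '0 0 0 0 0 .001 1;0 0 0 0 0 0 1' | sed -n '2p;4p'
```

```text
tool_pos: [605.1, 112.5, 84.0]
contact_force: [-2.6, -0.9, 8.3]
```

```bash
python3 -m handwheel '0 0 0 0 0 .001 1;0 0 0 0 0 0 1' | sed -n '2p;4p'
```

```text
tool_pos: [605.0, 112.5, 83.0]
contact_force: [-2.1, -0.1, 8.1]
```

```bash
python3 -m handwheel '0 0 0 0 0 .001 1;0 0 0 0 0 0 1' | sed -n '2p;4p'
```

```text
tool_pos: [604.9, 112.5, 81.9]
contact_force: [-1.7, 0.1, 8.8]
```

```bash
python3 -m handwheel '0 0 0 0 0 .001 1;0 0 0 0 0 0 1' | sed -n '2p;4p'
```

```text
tool_pos: [604.9, 112.5, 80.9]
contact_force: [-2.7, -0.8, 8.2]
```

```bash
python3 -m handwheel '0 0 0 0 0 .001 1;0 0 0 0 0 0 1' | sed -n '2p;4p'
```

```text
tool_pos: [604.8, 112.5, 79.9]
contact_force: [-3.2, -0.9, 9.4]
```

```bash
python3 -m handwheel '0 0 0 0 0 .001 1;0 0 0 0 0 0 1' | sed -n '2p;4p'
```

```text
tool_pos: [604.7, 112.5, 78.9]
contact_force: [-3.7, -0.3, 9.2]
```

```bash
python3 -m handwheel '0 0 0 0 0 .001 1;0 0 0 0 0 0 1' | sed -n '2p;4p'
```

```text
tool_pos: [604.7, 112.5, 78.0]
contact_force: [-4.5, -0.4, 10.9]
```

```bash
python3 -m handwheel '0 0 0 0 0 .001 1;0 0 0 0 0 0 1' | sed -n '2p;4p'
```

```text
tool_pos: [604.6, 112.5, 76.9]
contact_force: [-4.0, -0.5, 10.1]
```

```bash
python3 -m handwheel '0 0 0 0 0 .001 1;0 0 0 0 0 0 1' | sed -n '2p;4p'
```

```text
tool_pos: [604.6, 112.5, 75.9]
contact_force: [-4.8, -0.3, 10.5]
```

```bash
python3 -m handwheel '0 0 0 0 0 .001 1;0 0 0 0 0 0 1' | sed -n '2p;4p'
```

```text
tool_pos: [604.6, 112.4, 74.9]
contact_force: [-4.6, -0.6, 10.5]
```

```bash
python3 -m handwheel '0 0 0 0 0 .001 1;0 0 0 0 0 0 1' | sed -n '2p;4p'
```

```text
tool_pos: [604.6, 112.5, 73.9]
contact_force: [-5.3, -0.5, 10.6]
```

```bash
python3 -m handwheel '0 0 0 0 0 .001 1;0 0 0 0 0 0 1' | sed -n '2p;4p'
```

```text
tool_pos: [604.5, 112.4, 72.9]
contact_force: [-4.9, -0.4, 10.3]
```

```bash
python3 -m handwheel '0 0 0 0 0 .001 1;0 0 0 0 0 0 1' | sed -n '2p;4p'
```

```text
tool_pos: [604.5, 112.4, 71.9]
contact_force: [-5.6, -1.4, 11.8]
```

```bash
python3 -m handwheel '0 0 0 0 0 .001 1;0 0 0 0 0 0 1' | sed -n '2p;4p'
```

```text
tool_pos: [604.5, 112.5, 70.9]
contact_force: [-4.9, -1.2, 11.5]
```

```bash
python3 -m handwheel '0 0 0 0 0 .001 1;0 0 0 0 0 0 1' | sed -n '2p;4p'; python3 -c "
from h import *
print(sense()['moment'].round(2))"
```

```text
tool_pos: [604.5, 112.5, 70.0]
contact_force: [-5.6, -0.6, 12.1]
[-0.17  1.31 -0.04]
```

```bash
python3 -m handwheel '0 0 0 0 0 .001 1;0 0 0 0 0 0 1' | sed -n '2p;4p'
```

```text
tool_pos: [604.5, 112.4, 69.0]
contact_force: [-6.2, -0.9, 12.5]
```

```bash
python3 -m handwheel '0 0 0 0 0 -.003 1;0 0 0 0 0 0 1' | sed -n '2p;4p'; python3 -m handwheel '0 0 0 0 0 -.003 1;0 0 0 0 0 0 1' | sed -n '2p;4p'
```

```text
tool_pos: [604.6, 112.5, 72.1]
contact_force: [-5.8, -1.3, 10.3]
tool_pos: [605.2, 112.6, 74.7]
contact_force: [0.1, 0.3, -1.1]
```

The force vanished within 3 mm of lifting, so the arm is held by the latch. I'll retreat and look.

```bash
python3 -m handwheel '0 0 0 0 0 -.006 1;0 0 0 0 0 -.03 1;0 0 0 -.02 0 -.055 1;0 0 0 -.06 0 -.01 1;0 0 0 -.06 0 0 1;0 0 0 -.06 0 0 1;0 0 0 -.04 0 0 1;0 0 0 0 0 0 1'; python3 - <<'E'
from h import *
p,d=snap('top','t6');q,e=snap('side','s6')
a=cv2.resize(p[140:265,195:285],(396,550),interpolation=cv2.INTER_CUBIC)
b=cv2.resize(q[190:290,200:280],(396,495),interpolation=cv2.INTER_CUBIC);b=cv2.copyMakeBorder(b,0,55,0,0,cv2.BORDER_CONSTANT)
cv2.imwrite('pics/c6.png',np.hstack([a,b])[:,:,::-1])
vv,uu=np.mgrid[0:420,0:560]
W=world('top',d,np.c_[uu.ravel(),vv.ravel()]).reshape(420,560,3)
r=(p[:,:,0]>140)&(p[:,:,1]<70)&(uu>205)&(uu<262)&(vv>150)&(vv<240)
Q=W[r];print(r.sum(),np.median(Q,0))
E
```

```text
time_s: 27.82
tool_pos: [365.5, 82.5, 176.7]
ee_rot: [-3.133, -0.196, 0.003]
contact_force: [0.4, 0.3, 0.6]
width: 0.001
grip_force: 0.0
158 [604.64094157  87.88317333  72.08096719]
```

View pics/c6.png

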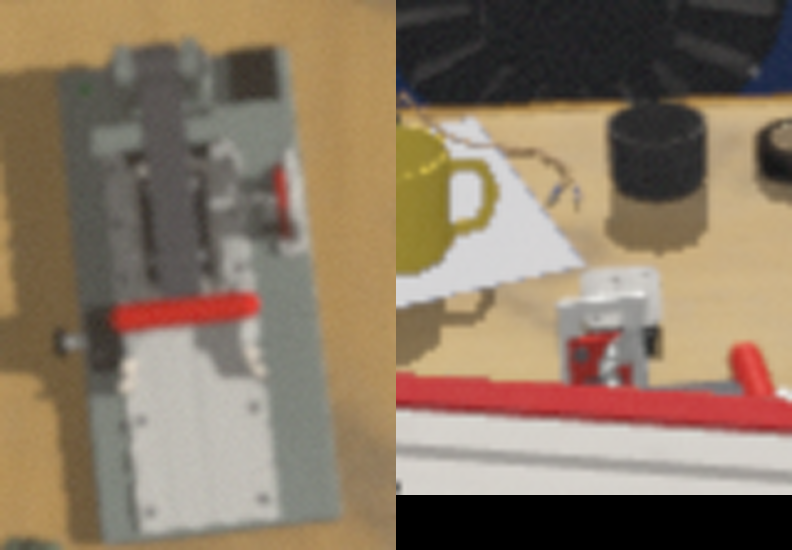

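The arm stays level by itself, with the bar at left crop (185,308) and z about 72 mm. The bolt knob at (65,342) is out and unmoved, and the robot is clear. I'm handing the job in.

```bash
python3 -c "
from plant import *
print(close_job())"
```

```text
the job is handed in; nothing more can be done
None
```

The module is home in the nest with the side bolt out behind it. The contact arm is latched down by itself, its bar pressed with at most about 14 N, and the job was handed in at about 28 s with the robot clear.

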